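# Set the microscope light base to dark field

## Task

Set the white microscope light base for dark-field viewing: with the fingers kept shut, push the lever's upright knob along its curved slot, away from the lamp button, past the click half-way and right home against the stop at the far end. Then press the round lamp button fully down and let it come up again. Only push, never take the knob between the fingers, and leave the well plate, the bottle and the vial rack where they are.

Things in the scene. Friction and masses are not known exactly. Their poses are not given: they have to be found in the camera images.
- light_base: white microscope light base, a fixed flat box 260 (x) x 340 (y) x 60 mm high; origin at the centre of its underside on the bench, its front faces its own -x (to the robot; yaw up to 0.4 rad). On its top: well plate at (35, 75) mm, lever pivot at (60, -95), lamp button at (-80, 100), and a plain white square column foot 50 x 50 x 28 mm tall at (100, -30)
- lever_pivot (a point): the vertical axis of the lever, at the height of the base's top face. A steel hub 30 mm across and 14 mm tall sits on it; beside the arm two steel stop pins 13 mm tall stand 52 mm from the axis, one beyond either end of the swing
- lever_knob (a point): centre of the lever's knob: an upright black cylinder 18 mm in diameter on the end of a flat steel arm, 90 mm from the pivot axis; the knob's top is 50 mm and this point 30 mm above the base's top face, the arm's upper side 10 mm above it. The knob moves in a horizontal arc about lever_pivot over a black curved slot
- lever (a joint): lever angle, rad, growing counter-clockwise from above: 0 at the slot's end nearer the lamp button (starts at 0 to 0.2), sprung click at 0.5 between two humps (0.36 to 0.64, some 3 to 7 N at the knob to pass), far stop at 1.1. At q the arm points from the pivot along 2.592 + q in the base's frame. Stays where left outside the humps; friction about 1 N at the knob
- lamp_top (a point): centre of the top of the round black lamp button, 28 mm in diameter, pressed straight down; it is 22 mm above the base's top face, in a grey housing 44 mm across and 12 mm tall
- lamp (a joint): how far the lamp button is pressed, m: 0 up, 0.006 fully down; springs back; fully down takes about 5 N
- well_plate: loose clear plastic well plate 86 (x) x 128 (y) x 20 mm high, lying on the glass window of the base; origin at the centre of its underside. To be left alone
- bottle: loose glass bottle 60 mm in diameter, 115 mm tall, standing on the bench to the right of the base; origin at the centre of its underside. To be left alone
- vial_rack: loose white rack 130 x 80 mm, 46 mm tall with its metal vials, standing on the bench to the left of the base; origin at the centre of its underside. To be left alone

How it is judged (in metres and radians):
On the way, in this order (a step that is already met when the one before it is completed fails the run):
1. the lever is home against the far stop (within 0.06 rad) (value of joint lever above 1.04 rad), for 0.3 s.
2. the lamp button is pressed down (at least 4.5 of 6 mm) (value of joint lamp above 0.0045 m), for 0.05 s.
At the end, for the whole second after the job is handed in: The lever rests within 0.06 rad (5 mm at the knob) of the far stop, the lamp button is up again (within 1.5 mm), the well plate is within 12 mm and the bottle and vial rack within 20 mm of where they stood, the bottle upright (value of joint lever above 1.04 rad and value of joint lamp below 0.0015 m and distance of well_plate from where it was at the start of the episode below 0.012 m and distance of each of bottle, vial_rack from where it was at the start of the episode below 0.02 m and angle between bottle's own z axis and vertical below 0.1 rad); the robot touches nothing.
It fails at once if the well plate is shifted by more than 12 mm or lifted (distance of well_plate from where it was at the start of the episode above 0.012 m).
It fails at once if the bottle or the vial rack is shifted by more than 20 mm, lifted or knocked over (distance of any of bottle, vial_rack from where it was at the start of the episode above 0.02 m or angle between bottle's own z axis and vertical above 0.3 rad).
It fails at once if the knob is taken between the fingers (horizontal distance between the grasp point and lever_knob below 0.011 m and z of the grasp point in the frame of lever_knob below 0.032 m).
It fails at once if the lamp button is pressed before the lever is home (value of joint lamp above 0.003 m and value of joint lever below 1.04 rad).
It also fails if it takes over 48 s, if anything falls off the work surface, if the arm or the gripper's body presses on something with over 40 N, if the wrist force passes 120 N, or if a joint passes its speed limit or range.

## Robot

A 6-joint arm with a two-finger parallel gripper is mounted at the origin on the work surface. World frame = base frame: x ahead of the robot, y to its left, z up, the work surface at z = 0. Lengths are in mm, angles in degrees, forces in N, time in s.
With the tool pointing down it reaches from about 350 to 850 mm from the base axis. Payload 8.1 kg.
Tool frame: the origin (TCP) lies between the finger pads; the fingertips stand ahead of it and the grasp point (between the pads) lies 2 mm behind it (nose_length is the z of the fingertips in the tool frame, in mm); z points along the fingers, y is the direction in which the jaws open and shut (so a half turn about z gives the same grasp; the last joint's range is limited). The gripper opens to 85 mm and grips with 20 to 120 N. Pads are 22 mm wide; open, the fingers measure 114 mm over their backs; the gripper's body (76 mm by 85 mm) begins 54 mm behind the grasp point. The pads swing forward as they close: fully open they stand 13 mm farther back than shut.
Start: joints at [60.195, 7.471, 85.268, -0, 87.261, -4.893], TCP at [252.717, 544.187, 248.292] pointing down, gripper open.
Joint ranges: [-169.43, 169.43], [-51.17, 129.36], [1.28, 143.12], [-76.62, 256.62], [0, 156.53], [-152.29, 152.29]. Speed limits (degrees/s): [136.94, 136.94, 159.86, 180, 180, 180].

## Interface

Orientations are given as [roll, pitch, yaw] about the fixed x, y, z axes, in that order (R = Rz(yaw) Ry(pitch) Rx(roll)).
In Python, from bench import * gives the robot as it stands.
- The arm moves only by the tool jog_arm, never from a script. Its argument "plan" is a list of rows, each a list of 3 entries, a list of its own where there are three numbers: the turn, a rotation vector about the tool's x, y, z in degrees, then the shift along the tool's x, y, z in m, then the gripper's target within -1 to 1 (fully open at 1, half-way at 0, shut at -1). A call has 1 to 12 rows; each row is the pose to reach, as a shift and turn from the pose commanded when the call began, along the tool's axes at that moment; what a row does not reach only later rows make up. A row lasts 1/8 s, in which the tool goes at most 62.5 mm and 10.7 degrees, less where a joint would pass 70% of its speed; a pose out of reach is approached as far as the arm can. A call with a gripper value outside its range is refused whole. The fingers move at their own pace and stop on an object; "force" is the grip in N (left out, the last holds). Time passes only in rows, so rows that repeat a pose let the fingers close. It gives the time, the measured TCP pose, the force and the opening at its end, in the units of the state.
- sense(): the state, without advancing time (a new reading comes with each control period).
- snapshot(name): name is "scene" or "top" or "wrist"; returns (picture, depth): 480x640x3 uint8, blue, green, red; 480x640 float32, mm along the optical axis (not along the pixel's ray), 0 where there is no reading.
- camera_info(name): a dict with "fov_y" (degrees; the focal length in pixels is half the picture's height over the tangent of half this angle, whatever the lens; pixels are square), "cx", "cy" (the principal point, pixels), "origin" and "orientation" of the camera in the world. Camera axes: x right, y down, z forward; pixel columns grow to the right and rows downward; lengths in mm; the calibration is good to about 2 mm. The wrist camera is an equidistant fisheye: a pixel r from the principal point sees the ray r / f radians off the axis. A picture is of the moment at which its call begins: read the wrist's pose just before it. camera_info takes no time and is no camera call; for the wrist camera it gives the pose at the moment of the call.
- hand_in(): hands the job in, once; it reports no verdict.
The state is a dict: "time": time; "joint_pos": joint angles; "qd": joint speeds; "joint_efforts": joint torques, N m; "tool_pos": TCP position; "tcp_rot": TCP orientation; "ft_force": force on the tool from outside, world axes, zero at the start; "wrist_torque": the same for the moment, N m; "finger_gap": finger opening in mm.
Only numpy, scipy, OpenCV 4.12 (cv2) and the standard library are available. Lean on these libraries where they do the work, as an engineer would, in place of code of your own. Each camera call takes 0.05 s, during which the arm holds its last target.

## Working session

There is one attempt and no reset: what is moved stays moved. The work goes in short steps, Python scripts to look and compute and a tool call to move; the robot and the scene stay as the last step left them, time stands still between calls to the robot, and variables do not carry over. Pictures are saved under pics/ and viewed, and the job is handed in when it is done.

Besides the shell and the picture viewer there is one more tool, called after "Emit:" in YAML: its name, and indented under it one key for each argument. jog_arm: Moves the arm, as the interface text tells. Its arguments: {"type":"object","properties":{"plan":{"type":"array","items":{"type":"array"}},"force":{"type":"number"}},"required":["plan"]}

```bash
ls; mkdir -p pics; python3 - <<'E'
from bench import *
import cv2
s=sense(); print({k:s[k] for k in ("time","tool_pos","tcp_rot","finger_gap","ft_force")})
try: print(nose_length)
except Exception as e: print(e)
for n in ("scene","top"):
    p,d=snapshot(n); cv2.imwrite(f"pics/{n}0.png",p); import numpy as np; np.save(f"pics/{n}0.npy",d); print(n,camera_info(n))
E
```

```text
pics
{'time': 0.0, 'tool_pos': array([252.45480365, 543.72644719, 247.21193373]), 'tcp_rot': array([-1.79892231e+02, -8.02894280e-03,  1.55089866e+02]), 'finger_gap': 85.29816887578893, 'ft_force': array([ 0.13370056, -0.19275802, -0.329703  ])}
17.0
scene {'fov_y': 53.074063944344715, 'cx': 316.3624011285548, 'cy': 240.87680725434845, 'origin': array([1017.59304696,  519.33801089,  710.26821385]), 'orientation': array([-133.78780907,    0.24863358,  139.21957814])}
top {'fov_y': 45.36258300567902, 'cx': 329.939564065236, 'cy': 247.790907975068, 'origin': array([ 475.44475798,   43.47238147, 1080.58652315]), 'orientation': array([-173.09421877,    0.76760908,  -91.57390719])}
```

View pics/scene0.png

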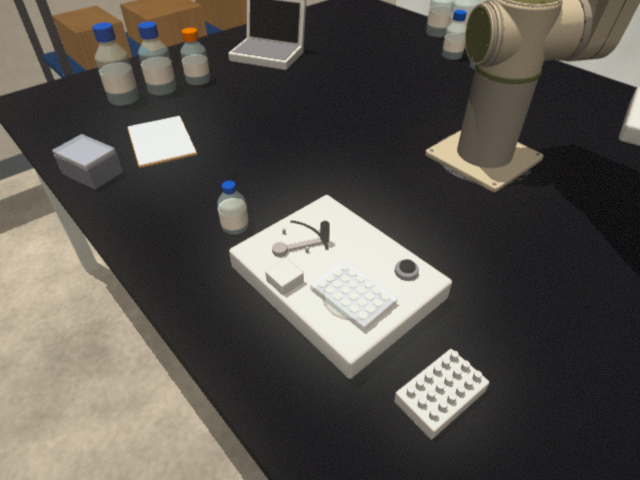

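View pics/top0.png

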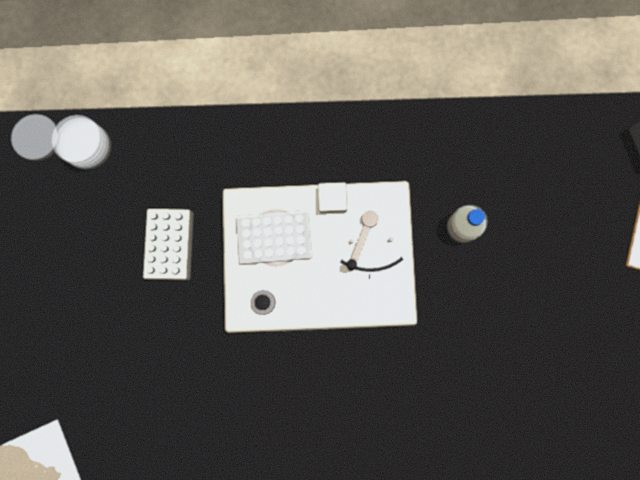

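The top view shows the base from about (224,182) to (415,330), the lamp button at (262,302), the hub at (370,218) and the knob top near (350,265). The slot runs right to (402,258), the bottle is at (467,222) and the rack at (167,244). Next I'll measure them.

```bash
cat > h.py <<'E'
import numpy as np, cv2
from scipy.spatial.transform import Rotation as R
from bench import *
def K(i): return 240/np.tan(np.radians(i["fov_y"]/2))
def plane(i,uv,z):
    uv=np.atleast_2d(uv).astype(float);f=K(i)
    d=np.c_[(uv[:,0]-i["cx"])/f,(uv[:,1]-i["cy"])/f,np.ones(len(uv))]
    d=R.from_euler("xyz",i["orientation"],degrees=True).apply(d);o=np.array(i["origin"])
    return o+d*((z-o[2])/d[:,2])[:,None]
def proj(i,P):
    c=R.from_euler("xyz",i["orientation"],degrees=True).inv().apply(np.atleast_2d(P)-i["origin"])
    return c[:,:2]/c[:,2:]*K(i)+[i["cx"],i["cy"]]
E
cat > m.py <<'E'
from h import *
i=camera_info("top");p=cv2.imread("pics/top0.png")
hsv=cv2.cvtColor(p,cv2.COLOR_BGR2HSV)
m=(p.min(2)>120).astype(np.uint8);m[:150]=0;m[:,:200]=0;m[:,440:]=0
c=max(cv2.findContours(m,0,1)[0],key=cv2.contourArea)
W=plane(i,c[:,0,:],60)[:,:2]
r=cv2.minAreaRect(W.astype(np.float32));print("base",r)
g=cv2.cvtColor(p,cv2.COLOR_BGR2GRAY)
dk=((g<70)).astype(np.uint8);dk[:185]=0;dk[328:]=0;dk[:,:230]=0;dk[:,410:]=0
n,l,s,ce=cv2.connectedComponentsWithStats(dk)
for k in range(1,n):
    if s[k,4]>5: print(s[k],ce[k])
box=r[0]
for yaw in (r[2],r[2]-90):
  if abs(yaw)<45: y=np.radians(yaw)
c0=np.array(r[0]);Rm=np.array([[np.cos(y),-np.sin(y)],[np.sin(y),np.cos(y)]])
print("yaw",np.degrees(y))
def w(bx,by,z): return np.r_[c0+Rm@[bx,by],z]
hub=w(60,-95,74);lamp=w(-80,100,82)
print("hub",hub,proj(i,hub),"lamp",lamp,proj(i,lamp))
for q in (0,.1,.2,1.1):
  a=2.592+q; k=w(60+90*np.cos(a),-95+90*np.sin(a),110);print(q,k,proj(i,k))
z=p[170:340,215:420];cv2.imwrite("pics/top0z.png",cv2.resize(z,None,fx=3.5,fy=3.5,interpolation=cv2.INTER_CUBIC))
print("bottle",plane(i,[477,216],115),"rack",plane(i,[167,244],46))
E
python3 m.py
```

```text
base ((587.8245849609375, 75.53543853759766), (261.26953125, 338.4009094238281), 0.7379544973373413)
[230 185  53   3  90] [250.37777778 185.48888889]
[342 258  60  13 158] [363.76582278 265.41139241]
[255 295  15  15 167] [261.84431138 301.89820359]
[376 326  34   2  51] [395.33333333 326.66666667]
yaw 0.7379544973373413
hub [649.04314947 -18.68391913  74.        ] [[369.84499213 217.9127864 ]] lamp [506.54328241 174.4967939   82.        ] [[261.67217038 301.38377696]]
0 [571.6976848   27.33432829 110.        ] [[345.54341736 259.98988595]]
0.1 [567.48993109  19.38276673 110.        ] [[350.30542122 262.32292973]]
0.2 [564.09703018  11.05085543 110.        ] [[355.28171785 264.17383926]]
1.1 [572.94774588 -66.74106796 110.        ] [[400.96988453 257.66694504]]
bottle [[ 639.84334926 -198.13270087  115.        ]] rack [[616.69696374 350.6929386   46.        ]]
```

View pics/top0z.png

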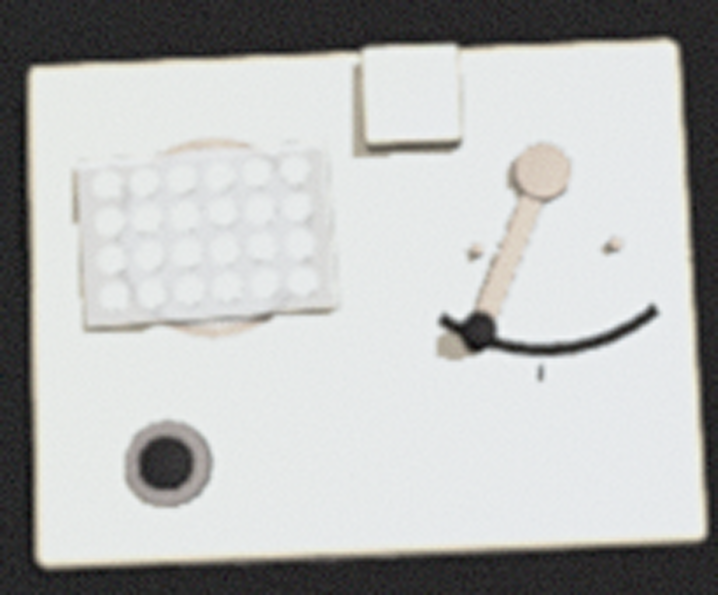

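The predicted hub, lamp and stop positions land within 1 px of the picture. The knob is at about q = 0.13, world (566,17). I'll shut the fingers and fly to a point behind it.

Emit:
jog_arm:
  plan:
    - [[0,0,5],[-0.04,-0.026,0],-1]
    - [[0,0,10],[-0.08,-0.052,0],-1]
    - [[0,0,15],[-0.12,-0.078,0],-1]
    - [[0,0,20],[-0.16,-0.104,0],-1]
    - [[0,0,25],[-0.2,-0.13,0],-1]
    - [[0,0,30],[-0.24,-0.156,0],-1]
    - [[0,0,35],[-0.285,-0.182,0],-1]
    - [[0,0,40],[-0.325,-0.208,0.01],-1]
    - [[0,0,45],[-0.365,-0.234,0.02],-1]
    - [[0,0,50],[-0.405,-0.26,0.03],-1]
    - [[0,0,56],[-0.445,-0.286,0.04],-1]
    - [[0,0,61],[-0.4855,-0.312,0.05],-1]

```text
time: 1.6
tool_pos: [562.0, 55.3, 197.6]
tcp_rot: [-180.0, -0.0, 93.9]
ft_force: [0.1, 0.5, -0.6]
finger_gap: -0.0
```

```bash
python3 - <<'E'
from h import *
s=sense(); print({k:s[k] for k in ("time","tool_pos","tcp_rot","finger_gap","ft_force","joint_pos")})
for n in ("wrist","top"):
    print(n,camera_info(n)); p,d=snapshot(n); cv2.imwrite(f"pics/{n}1.png",p)
E
```

```text
{'time': 1.6, 'tool_pos': array([562.02721793,  55.27568883, 197.57956604]), 'tcp_rot': array([-1.79969323e+02, -8.59644255e-03,  9.39034664e+01]), 'finger_gap': -0.009683136262625873, 'ft_force': array([ 0.08207824,  0.52567392, -0.63720666]), 'joint_pos': array([ 4.11200396e-01,  3.71885048e+00,  9.46026109e+01,  6.78271258e-03,
        8.17096822e+01, -3.49324814e+00])}
wrist {'fov_y': 65.70646984690485, 'cx': 324.64054375898473, 'cy': 239.72261999863466, 'origin': array([557.20504171, 129.42775014, 323.80991885]), 'orientation': array([1.63150060e+02, 2.04373664e-02, 3.91857974e+00])}
top {'fov_y': 45.36258300567902, 'cx': 329.939564065236, 'cy': 247.790907975068, 'origin': array([ 475.44475798,   43.47238147, 1080.58652315]), 'orientation': array([-173.09421877,    0.76760908,  -91.57390719])}
```

View pics/wrist1.png

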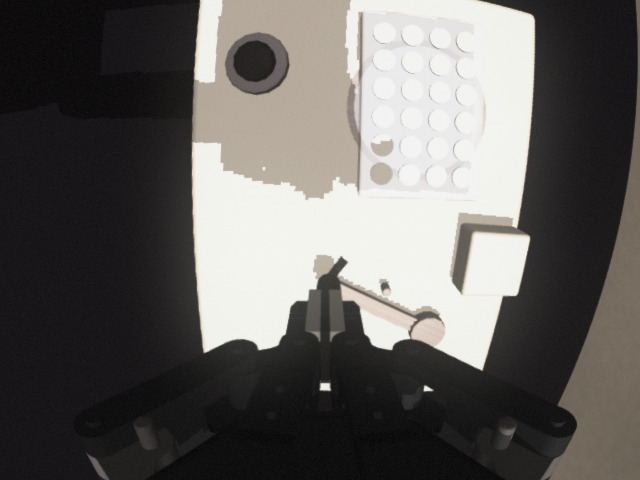

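The wrist view shows the shut fingers at about (325,340) and the knob at about (330,280). The lamp button is at (256,61), the hub at (428,328) and a stop pin at (386,288). I'll cross-check the lamp and hub by casting fisheye rays.

```bash
cat >> h.py <<'E'
def fish(i,uv,z):
    uv=np.atleast_2d(uv)-np.array([i["cx"],i["cy"]]);f=K(i);r=np.hypot(*uv.T);t=r/f
    d=np.c_[uv/r[:,None]*np.sin(t)[:,None],np.cos(t)]
    d=R.from_euler("xyz",i["orientation"],degrees=True).apply(d);o=np.array(i["origin"])
    return o+d*((z-o[2])/d[:,2])[:,None]
E
python3 - <<'E'
from h import *
i=camera_info("wrist")
print("hub",fish(i,[428,329],74),"lamp",fish(i,[256,61],82),"knob",fish(i,[329,281],110))
print("plate corners",fish(i,[[361,197],[475,199]],80))
E
```

```text
hub [[648.8145189  -16.82858493  74.        ]] lamp [[510.52771444 170.43934823  82.        ]] knob [[566.12815986  35.92490474 110.        ]]
plate corners [[584.34835162  84.5121694   80.        ]
 [665.16948471  89.98063863  80.        ]]
```

```bash
python3 - <<'E'
import cv2
p=cv2.imread("pics/wrist1.png")[230:360,260:460];cv2.imwrite("pics/w1z.png",cv2.resize(p,None,fx=4,fy=4,interpolation=2))
E
```

```text
(no output)
```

View pics/w1z.png

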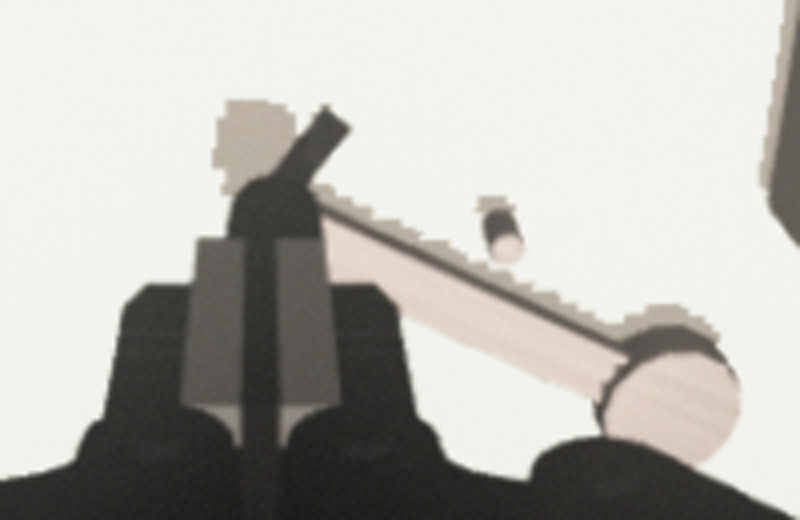

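The knob is partly hidden behind the fingers in this view, but it agrees with the top view. Now I'll go straight down behind the knob.

Emit:
jog_arm:
  plan:
    - [[0,0,0],[0,0,0.03],-1]
    - [[0,0,0],[0,0,0.06],-1]
    - [[0,0,0],[0,0,0.085],-1]
    - [[0,0,0],[0,0,0.1],-1]
    - [[0,0,0],[0,0,0.1],-1]

```text
time: 2.33
tool_pos: [560.5, 56.9, 97.1]
tcp_rot: [-179.8, -0.0, 94.1]
ft_force: [-0.1, 0.5, -0.1]
finger_gap: 0.2
```

Emit:
jog_arm:
  plan:
    - [[0,0,0],[-0.009,0.001,0],-1]
    - [[0,0,0],[-0.018,0.0015,0],-1]
    - [[0,0,0],[-0.024,-0.001,0],-1]
    - [[0,0,0],[-0.03,-0.0035,0],-1]
    - [[0,0,0],[-0.0355,-0.005,0],-1]
    - [[0,0,0],[-0.041,-0.0065,0],-1]
    - [[0,0,0],[-0.047,-0.0075,0],-1]
    - [[0,0,0],[-0.053,-0.008,0],-1]
    - [[0,0,0],[-0.053,-0.008,0],-1]

```text
time: 3.45
tool_pos: [557.2, 2.8, 98.0]
tcp_rot: [-180.0, 0.0, 94.1]
ft_force: [0.8, -0.3, -0.1]
finger_gap: 0.2
```

```bash
python3 - <<'E'
from h import *
for n in ("scene","top"):
    p,d=snapshot(n)
    c=p[180:300,220:380] if n=="scene" else p[180:320,300:430]
    cv2.imwrite(f"pics/{n}2.png",cv2.resize(c,None,fx=4,fy=4,interpolation=2))
s=sense();print(s["time"],s["tool_pos"],s["ft_force"])
E
```

```text
3.55 [557.61665767   2.87684917  98.30806383] [-0.34315998 -0.07536681 -0.40619953]
```

View pics/scene2.png

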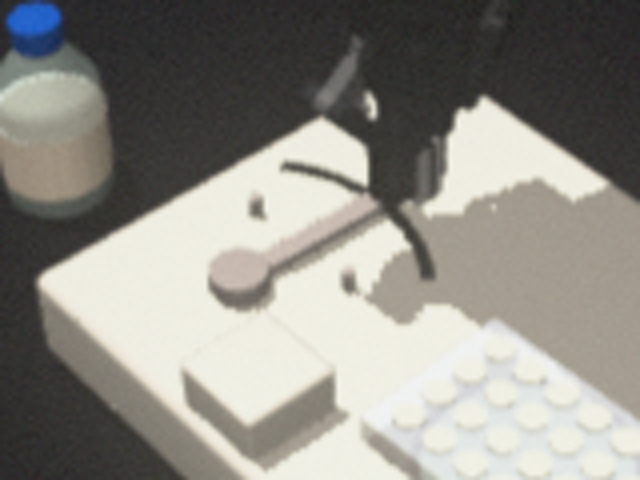

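The scene view shows the knob pushed to mid-slot, at the click, with the fingers in contact behind it. I'll carry on to the far stop.

Emit:
jog_arm:
  plan:
    - [[0,0,0],[-0.006,0,0],-1]
    - [[0,0,0],[-0.0125,0,0],-1]
    - [[0,0,0],[-0.019,0.001,0],-1]
    - [[0,0,0],[-0.025,0.002,0],-1]
    - [[0,0,0],[-0.031,0.0035,0],-1]
    - [[0,0,0],[-0.037,0.0055,0],-1]
    - [[0,0,0],[-0.043,0.008,0],-1]
    - [[0,0,0],[-0.047,0.0095,0],-1]
    - [[0,0,0],[-0.049,0.0105,0],-1]
    - [[0,0,0],[-0.049,0.0105,0],-1]

```text
time: 4.8
tool_pos: [571.6, -45.1, 98.4]
tcp_rot: [180.0, 0.0, 94.1]
ft_force: [-0.8, -0.1, -0.4]
finger_gap: -0.5
```

```bash
python3 - <<'E'
from h import *
for n in ("scene","top"):
    p,d=snapshot(n)
    c=p[180:300,220:380] if n=="scene" else p[180:320,300:430]
    cv2.imwrite(f"pics/{n}3.png",cv2.resize(c,None,fx=4,fy=4,interpolation=2))
s=sense();print(s["time"],s["tool_pos"],s["ft_force"])
E
```

```text
4.9 [571.53668056 -44.91054907  98.37972189] [-0.37972662  0.21886169 -0.43996453]
```

View pics/scene3.png

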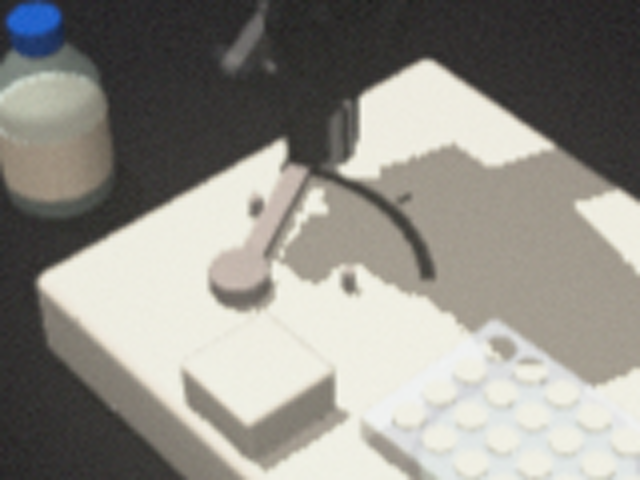

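The lever is near the end, but there is no stop force yet. I'll push on along the tangent in small steps.

Emit:
jog_arm:
  plan:
    - [[0,0,0],[-0.001,0.0005,0],-1]
    - [[0,0,0],[-0.002,0.001,0],-1]
    - [[0,0,0],[-0.003,0.0015,0],-1]
    - [[0,0,0],[-0.003,0.0015,0],-1]

```text
time: 5.4
tool_pos: [572.9, -47.2, 98.2]
tcp_rot: [-180.0, -0.1, 94.1]
ft_force: [-2.5, 4.5, 3.4]
finger_gap: 0.2
```

Emit:
jog_arm:
  plan:
    - [[0,0,0],[-0.001,0.0005,0],-1]
    - [[0,0,0],[-0.002,0.001,0],-1]
    - [[0,0,0],[-0.002,0.001,0],-1]

```text
time: 5.78
tool_pos: [573.1, -47.4, 98.1]
tcp_rot: [-179.9, -0.2, 94.1]
ft_force: [-7.7, 12.0, 6.6]
finger_gap: 0.2
```

The tool barely moves and the force climbs to 14 N, so the lever is hard against the stop. I'll hold, back straight off, lift and check.

Emit:
jog_arm:
  plan:
    - [[0,0,0],[0,0,0],-1]
    - [[0,0,0],[0,0,0],-1]
    - [[0,0,0],[0,0,0],-1]
    - [[0,0,0],[0.005,-0.002,0],-1]
    - [[0,0,0],[0.015,-0.002,0],-1]
    - [[0,0,0],[0.03,-0.002,0],-1]
    - [[0,0,0],[0.03,-0.002,-0.03],-1]
    - [[0,0,0],[0.05,-0.02,-0.08],-1]
    - [[0,0,0],[0.1,-0.03,-0.08],-1]
    - [[0,0,0],[0.15,-0.04,-0.08],-1]
    - [[0,0,0],[0.2,-0.05,-0.08],-1]
    - [[0,0,0],[0.2,-0.05,-0.08],-1]

```text
time: 7.28
tool_pos: [508.9, 149.9, 178.4]
tcp_rot: [180.0, -0.0, 94.4]
ft_force: [-1.4, -0.5, 1.3]
finger_gap: -0.1
```

```bash
python3 - <<'E'
from h import *
for n in ("scene","top"):
    p,d=snapshot(n); cv2.imwrite(f"pics/{n}4f.png",p)
    c=p[180:300,220:380] if n=="scene" else p[180:320,300:430]
    cv2.imwrite(f"pics/{n}4.png",cv2.resize(c,None,fx=4,fy=4,interpolation=2))
s=sense();print(s["time"],s["tool_pos"],s["tcp_rot"],s["ft_force"])
E
```

```text
7.375 [509.95003042 146.9712015  178.36431407] [1.79979289e+02 2.66865893e-02 9.42019839e+01] [ 0.26678166 -0.68859301  0.38412337]
```

View pics/scene4.png

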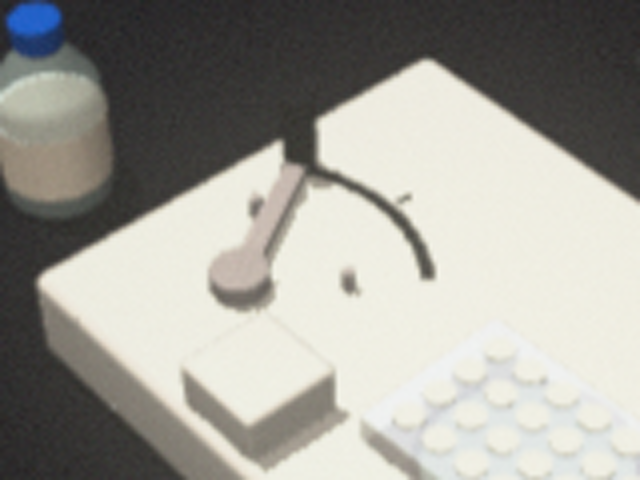

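View pics/top4.png

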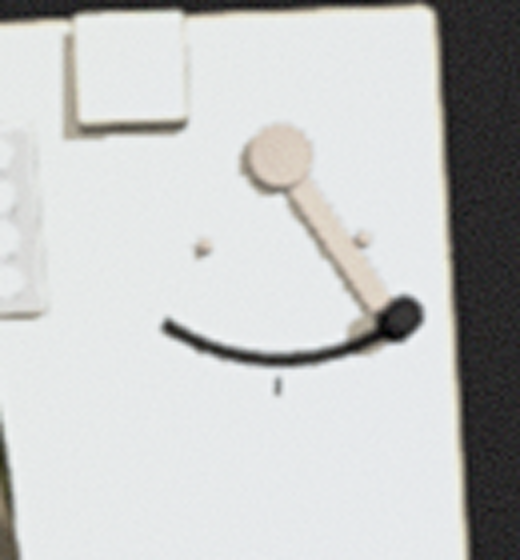

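In the top view the knob is at (401,259) and the arm lies against the far pin, matching q ≈ 1.1. Next I'll move over the lamp button and press it.

Emit:
jog_arm:
  plan:
    - [[0,0,0],[0.0255,0,0],-1]
    - [[0,0,0],[0.0255,0,0.03],-1]
    - [[0,0,0],[0.0255,0,0.06],-1]
    - [[0,0,0],[0.0255,0,0.074],-1]
    - [[0,0,0],[0.0255,0,0.074],-1]
    - [[0,0,0],[0.0255,0,0.074],-1]

```text
time: 8.12
tool_pos: [509.3, 171.5, 105.6]
tcp_rot: [179.9, -0.0, 94.1]
ft_force: [0.1, -0.5, 0.9]
finger_gap: 0.3
```

```bash
python3 - <<'E'
from h import *
p,d=snapshot("scene"); cv2.imwrite("pics/scene5.png",cv2.resize(p[200:320,340:500],None,fx=4,fy=4,interpolation=2))
s=sense();print(s["time"],s["tool_pos"],s["tcp_rot"],s["ft_force"])
E
```

```text
8.175 [509.47213274 171.68369341 105.87355256] [ 1.79861143e+02 -1.85096656e-02  9.40632132e+01] [-0.2594915  -0.64876165  0.85986813]
```

View pics/scene5.png

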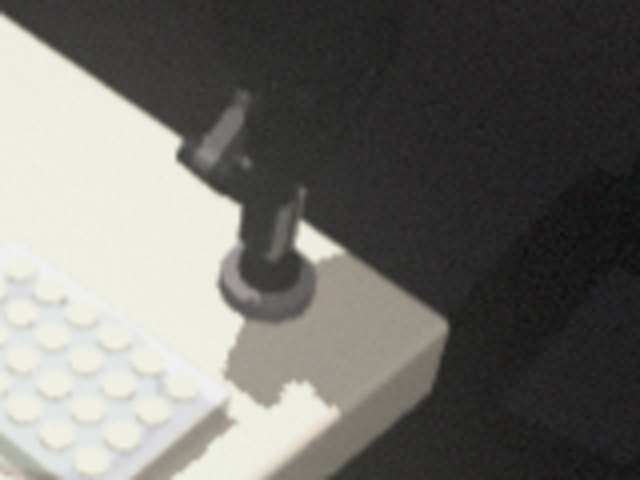

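The shut fingers are right over the button, which sits in its grey ring at about (268,278) in the crop. Pressing now.

Emit:
jog_arm:
  plan:
    - [[0,0,0],[0,0,0.004],-1]
    - [[0,0,0],[0,0,0.008],-1]
    - [[0,0,0],[0,0,0.0105],-1]
    - [[0,0,0],[0,0,0.0125],-1]
    - [[0,0,0],[0,0,0.0125],-1]
    - [[0,0,0],[0,0,0.0125],-1]

```text
time: 8.93
tool_pos: [509.0, 171.9, 93.0]
tcp_rot: [179.9, -0.0, 94.1]
ft_force: [-0.9, -0.6, 9.2]
finger_gap: 0.1
```

Emit:
jog_arm:
  plan:
    - [[0,0,0],[0,0,0.001],-1]
    - [[0,0,0],[0,0,0.0015],-1]
    - [[0,0,0],[0,0,0.0015],-1]

```text
time: 9.3
tool_pos: [509.1, 171.9, 92.8]
tcp_rot: [179.9, -0.0, 94.1]
ft_force: [-7.1, -1.9, 20.8]
finger_gap: -0.1
```

The button has bottomed out: 21 N with no further travel. I'll lift off and move clear.

Emit:
jog_arm:
  plan:
    - [[0,0,0],[0,0,-0.005],-1]
    - [[0,0,0],[0,0,-0.015],-1]
    - [[0,0,0],[0,0,-0.04],-1]
    - [[0,0,0],[0,0,-0.09],-1]
    - [[0,0,0],[0,-0.03,-0.14],-1]
    - [[0,0,0],[0,-0.08,-0.16],-1]
    - [[0,0,0],[0,-0.1,-0.16],-1]
    - [[0,0,0],[0,-0.1,-0.16],-1]
    - [[0,0,0],[0,-0.1,-0.16],-1]

```text
time: 10.42
tool_pos: [408.8, 164.5, 250.0]
tcp_rot: [-180.0, 0.0, 94.1]
ft_force: [0.2, 0.3, 0.5]
finger_gap: -0.1
```

```bash
python3 - <<'E'
from h import *
P={}
for n in ("scene","top"):
    p,d=snapshot(n); cv2.imwrite(f"pics/{n}6.png",p)
    q=cv2.imread(f"pics/{n}0.png"); df=(cv2.absdiff(p,q).max(2)>60).astype(np.uint8)
    df=cv2.morphologyEx(df,cv2.MORPH_OPEN,np.ones((3,3)))
    N,l,s,c=cv2.connectedComponentsWithStats(df); print(n,[(list(map(int,s[k]))) for k in range(1,N) if s[k,4]>8])
s=sense();print(s["time"],s["tool_pos"],s["ft_force"])
E
```

```text
scene [[459, 0, 25, 16, 229], [588, 0, 6, 5, 24], [498, 5, 21, 27, 290], [516, 5, 3, 3, 9], [521, 6, 4, 3, 12], [562, 6, 22, 14, 154], [637, 6, 3, 5, 13], [496, 10, 3, 3, 9], [454, 22, 12, 28, 216], [568, 23, 65, 54, 781], [541, 24, 6, 9, 40], [462, 53, 7, 9, 52], [473, 56, 10, 5, 40], [485, 59, 4, 3, 12], [459, 72, 18, 8, 94], [487, 76, 8, 4, 29], [438, 124, 26, 46, 662], [527, 148, 4, 3, 12], [484, 169, 25, 13, 165], [291, 211, 9, 11, 82], [320, 221, 14, 26, 200], [286, 224, 11, 20, 76], [288, 241, 36, 11, 144]]
top [[388, 254, 18, 12, 119], [347, 258, 10, 8, 60], [340, 265, 13, 7, 71], [231, 324, 25, 8, 138], [116, 332, 170, 148, 17481], [88, 364, 41, 116, 2747], [0, 446, 60, 34, 1345]]
10.525 [408.8925562  164.4794436  249.72918898] [0.58006909 0.28853193 0.121639  ]
```

View pics/scene6.png

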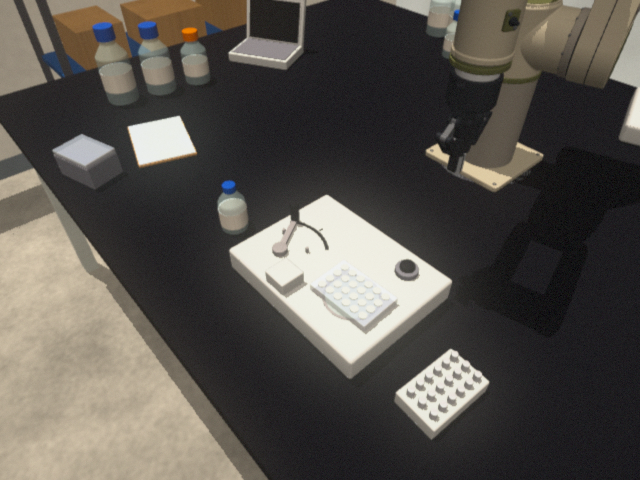

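View pics/top6.png

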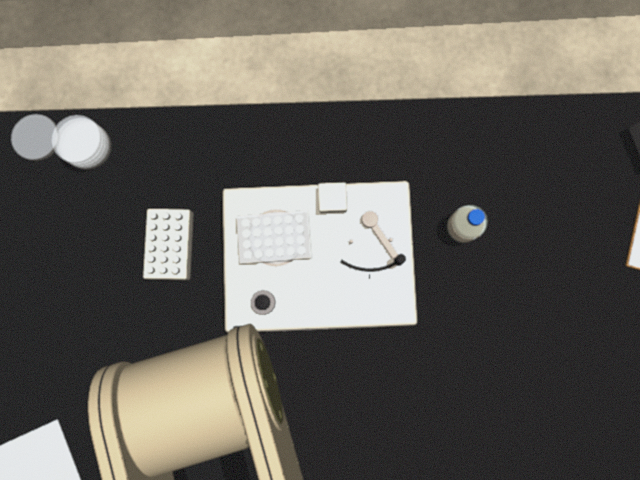

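Only the lever and the robot differ from the first pictures. The knob is at (400,259) in the top view, and the plate, bottle and rack haven't moved. The button is up and the arm is clear, so I'm handing in.

```bash
python3 -c "
from bench import *
print(hand_in())"
```

```text
the job is handed in; nothing more can be done
None
```

The light base is set for dark-field viewing, and I handed the job in at about 10.5 s. No verdict came back.

- **Lever:** with the fingers shut, I pushed the knob along its slot, past the click and against the far stop. The force rose to about 14–16 N with almost no further travel. In the last pictures the arm lies against the far pin, and the knob is at the place expected for 1.1 rad, to within about 1–2 px.
- **Lamp button:** I then pressed it until it bottomed out at about 21 N, well above the 5 N it needs, and lifted off. It looks the same as at the start in both views.
- **Everything else:** compared with the first pictures, only the lever and the robot have changed. The well plate, bottle and vial rack have not moved. The arm is well clear and the wrist force is about zero.

**One disagreement:** the top and wrist cameras put the lamp button about 4 mm apart in each of x and y. I aimed between the two, which was well within the 28 mm button.

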